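# Open the offering-cup cabinet

## Robot

A 6-joint arm with a two-finger parallel gripper is mounted at the origin on the work surface. World frame = base frame: x ahead of the robot, y to its left, z up, the work surface at z = 0. Lengths are in m, angles in degrees, forces in N, time in s.
With the tool pointing down it reaches from about 0.375 to 0.9 m from the base axis. Payload 3.1 kg.
Tool frame: the origin (TCP) lies at the very end of the fingers, on their centre line; the grasp point (between the pads) lies bot.hold_point_z behind it (bot.hold_point_z is the distance from the TCP to the grasp point, in m); z points along the fingers, y is the line along which they close (so a half turn about z gives the same grasp; the last joint's range is limited). The gripper opens to 87 mm and grips with 3 to 60 N. Pads are 19 mm wide; open, the fingers measure 117 mm over their backs; the gripper's body (75 mm by 190 mm) begins 51 mm behind the grasp point.
Start: joints at [-73.425, 30.224, 82.088, -0, 67.689, -10.227], TCP at [0.282, -0.558, 0.223] pointing down, gripper open.
Joint ranges: [-176.69, 176.69], [-43.24, 126.21], [12.49, 139.97], [-82, 262], [0, 151.66], [-163.58, 163.58]. Speed limits (degrees/s): [159.86, 159.86, 180, 180, 180, 180].

## Interface

Orientations are given as a 3x3 rotation matrix whose columns are the frame's x, y, z axes.
In Python, from rig import bot gives the robot as it stands.
- The arm moves only by the tool apply_moves, never from a script. Its argument "plan" is one flat list of numbers, 4 for each row, row after row: the shift along the world's x, y, z normalised to -1 to 1, where 1 is 0.05 m, then the turn about the world's z normalised to -1 to 1, where 1 is 10 degrees. A call has 1 to 12 rows; each row shifts and turns the commanded pose from where the row before left it; what a row does not reach is not made up. A row lasts 1/8 s, in which the tool goes at most 62.5 mm and 10.7 degrees, less where a joint would pass 70% of its speed; a pose out of reach is approached as far as the arm can. A call with a number of a shift or a turn outside -1 to 1 is refused whole. A call with a gripper value outside its range is refused whole. "grip" is the closure, from -1 (fully open) to 1 (shut), so that 0 is half open, set as the call begins (left out, the last holds). The fingers move at their own pace and stop on an object; the grip force is fixed at half the most. Time passes only in rows, so rows that do not move let the fingers close. It gives the time, the measured TCP pose, the force, the opening and the grip force at its end, in the units of the state.
- bot.read_state(): the state, without advancing time (a new reading comes with each control period).
- bot.capture(name): name is "scene" or "top" or "wrist"; returns (picture, depth): 420x560x3 uint8, red, green, blue; 420x560 float32, m along the optical axis (not along the pixel's ray), 0 where there is no reading.
- bot.camera_info(name): a dict with "vertical_fov" (degrees; the focal length in pixels is half the picture's height over the tangent of half this angle, whatever the lens; pixels are square), "cx", "cy" (the principal point, pixels), "rvec" (rotation vector, rad) and "tvec" (3), from world to camera coordinates, as OpenCV has them; the wrist camera has in their place "mount" (4x4, takes a point from camera to tool coordinates, whose origin is the TCP and whose axes are the flange's). Camera axes: x right, y down, z forward; pixel columns grow to the right and rows downward; lengths in m; the calibration is good to about 2 mm. A picture is of the moment at which its call begins: read the wrist's pose just before it. camera_info takes no time and is no camera call.
- bot.hand_in(): hands the job in; it is judged then, once.
Trained networks look in the newest picture that a camera, given by its name, has taken for a name from the list of things; names that differ only in an ending like _2 or _b are one class to them, and where a whole thing is asked for, a point or a joint stands for the part that bears it (a point fixed in the world has none). Each returns a list of dicts, best first, with "p" (0 to 1); they miss things now and then, are a little off and sometimes report something else, mostly with a low value. They report only what shows in the picture. A call takes as long as a camera call. They do not tell look-alikes from the thing itself.
- bot.outline_of(camera, target): "mask" (420x560 bool, what is visible of it) and "xy" ([column, row] as shares, 0 to 1, of the picture: columns of its width, rows of its height, amid what is visible of it).
- bot.pinpoint(camera, target): "xy" ([column, row] as shares, 0 to 1, of the picture: columns of its width, rows of its height: a listed point, or the origin of a listed thing).
The state is a dict: "time_s": time; "joint_positions": joint angles; "qvel": joint speeds; "tau": joint torques, N m; "position": TCP position; "tcp_rot": TCP orientation; "force": force on the tool from outside, world axes, zero at the start; "moment": the same for the moment, N m; "opening": opening from 0.0 (shut) to 1.0 (fully open); "grasp_force": force on a finger pad.
Only numpy, scipy, OpenCV 4.12 (cv2) and the standard library are available. Lean on these libraries where they do the work, as an engineer would, in place of code of your own. Each camera call takes 0.05 s, during which the arm holds its last target. There are 200 camera calls.

## Task

The offering cups are kept in the wider of the two wooden roll-top cabinets. Roll its slatted shutter all the way up by its bar so that it stays open, then let go. Keep the narrow cabinet shut, and leave the incense pot standing where it is.

Things in the scene. Friction and masses are not known exactly. Their poses are not given: they have to be found in the camera images.
- wide_bar (a point): Centre of the pull bar of the wide roll-top cabinet (fixed, half-round, 280 mm wide, 264 deep, 182 high). Steel bar: level, round, 12 mm thick, 85 long, on a post at each end, 40 mm clear of the slats. Shut: x level to the cabinet's back (away from the robot), y along the bar, z up; bar 153 mm in front of and 62 mm above the arc's axis, a line parallel to it, 50 mm above the table.
- wide_shutter (a joint): Wide cabinet's slatted shutter, about 0.4 kg: 0 shut (at the start), 1.3 fully open at its stop, rad about the arc's axis. The bar goes up and back at 165 mm radius about it, to end 164 mm above and 19 mm behind it; slats have 119 mm radius, rear shell 128. Runs freely, under 4 N at the bar: let go low it falls shut, beyond 0.9 it runs on to the stop and stays there.
- narrow_shutter (a joint): Shutter of the narrow roll-top cabinet, 160 mm wide and otherwise of the same shape, beside the wide one: 0 shut (as it starts), 1.3 open.
- incense_pot: Loose round porcelain pot with short joss sticks, 90 mm across, 145 mm high with the sticks, about 0.4 kg, standing at the left or right side of the table; origin at the centre of its underside, z up.
Things that resemble listed ones, but are neither listed nor needed, are in the scene too. There is more than one size of the incense_pot; the job needs the smallest.

How it is judged:
By the outcome, as a careful person would: the job done as asked, in the order asked, and still so for the second after the job is handed in, with the robot touching nothing.
It also fails if it takes over 34 s, if anything falls off the work surface, if the arm or the gripper's body presses on something with over 40 N, if the wrist force passes 120 N, or if a joint passes its speed limit or range.

## Working session

There is one attempt and no reset: what is moved stays moved. The work goes in short steps, Python scripts to look and compute and a tool call to move; the robot and the scene stay as the last step left them, time stands still between calls to the robot, and variables do not carry over. Pictures are saved under pics/ and viewed, at most 10 in all, crops included, and the job is handed in when it is done.

Besides the shell and the picture viewer there is one more tool, called after "Request:" by a JSON object that holds its "method" and its "body", one argument or row to a line. apply_moves: Moves the arm, as the interface text tells. Its arguments: {"type":"object","properties":{"plan":{"type":"array","items":{"type":"number"}},"grip":{"type":"number"}},"required":["plan"]}

```bash
mkdir -p pics
cat > h.py <<'E'
import numpy as np,cv2
from rig import bot
def K(n):
    c=bot.camera_info(n);f=210/np.tan(np.radians(c['vertical_fov']/2));return c,f
def w(n,u,v,d):
    c,f=K(n);p=np.array([(u-c['cx'])/f*d,(v-c['cy'])/f*d,d])
    if 'mount' in c:
        s=bot.read_state();p=(c['mount']@np.r_[p,1])[:3];return np.array(s['tcp_rot'])@p+s['position']
    R=cv2.Rodrigues(np.array(c['rvec'],float))[0];return R.T@(p-np.ravel(c['tvec']))
E
python3 - <<'E'
from h import *
for n in('scene','top'):
    p,d=bot.capture(n);cv2.imwrite(f'pics/{n}.png',p[:,:,::-1]);np.save(n,d)
    for t in('wide_bar',):
        for r in bot.pinpoint(n,t):
            u,v=r['xy'][0]*560,r['xy'][1]*420;print(n,t,r['p'],u,v,w(n,u,v,d[int(v),int(u)]))
    for t in('wide_shutter','narrow_shutter','incense_pot'):
        for r in bot.outline_of(n,t):
            m=r['mask'];v,u=np.nonzero(m&(d>0));P=np.array([w(n,a,b,d[b,a]) for a,b in list(zip(u,v))[::10]])
            print(n,t,round(r['p'],2),np.array(r['xy'])*[560,420],P.min(0).round(3),P.max(0).round(3))
print(bot.hold_point_z,bot.read_state())
E
```

```text
scene wide_bar 0.58 248.92000000000002 165.69 [ 0.42554363 -0.29007828 -0.00470156]
scene wide_shutter 0.65 [218.4   177.282] [ 0.432 -0.323 -0.002] [ 0.663 -0.066  0.173]
scene narrow_shutter 0.72 [276.976 274.092] [0.469 0.125 0.099] [0.656 0.26  0.174]
scene incense_pot 0.93 [371.672 369.096] [ 0.392  0.452 -0.003] [0.556 0.575 0.19 ]
scene incense_pot 0.71 [387.016 269.01 ] [0.225 0.244 0.036] [0.347 0.365 0.198]
scene incense_pot 0.59 [407.4  325.08] [ 0.293  0.41  -0.002] [0.387 0.511 0.144]
top wide_bar 0.59 340.08799999999997 202.902 [ 0.46447164 -0.20789559  0.11160114]
top wide_shutter 0.91 [334.096 168.084] [ 0.463 -0.308  0.062] [ 0.661 -0.051  0.185]
top narrow_shutter 0.87 [217.784 169.596] [0.465 0.124 0.06 ] [0.653 0.258 0.174]
top incense_pot 0.89 [184.072 261.786] [0.218 0.247 0.062] [0.338 0.361 0.165]
top incense_pot 0.64 [136.024 236.292] [0.297 0.425 0.039] [0.38  0.507 0.105]
top incense_pot 0.64 [124.6  195.72] [ 0.428  0.454 -0.002] [0.568 0.623 0.188]
0.0187 {'time_s': 0.5, 'joint_positions': array([-7.34228457e+01,  3.02248409e+01,  8.20922995e+01,  3.06452923e-04,
        6.76889554e+01, -1.02251805e+01]), 'qvel': array([-0.05993968, -0.14340476, -0.02007614, -0.00981999,  0.0715445 ,
       -0.10538399]), 'tau': array([-4.14822462e-04, -4.39603758e+01, -1.76790315e+01,  6.34066947e-02,
        5.15170384e-02, -5.19886930e-05]), 'position': array([ 0.28185013, -0.5577653 ,  0.22250844]), 'tcp_rot': array([[ 8.92568361e-01,  4.50912099e-01, -2.56118451e-05],
       [ 4.50912099e-01, -8.92568355e-01,  1.03381976e-04],
       [ 2.37558614e-05, -1.03824172e-04, -9.99999994e-01]]), 'force': array([-0.26339099, -0.10884692,  0.39865586]), 'moment': array([-0.01434247,  0.04306856, -0.02604548]), 'grasp_force': 0.0, 'opening': 0.9986339107018007}
```

View pics/top.png

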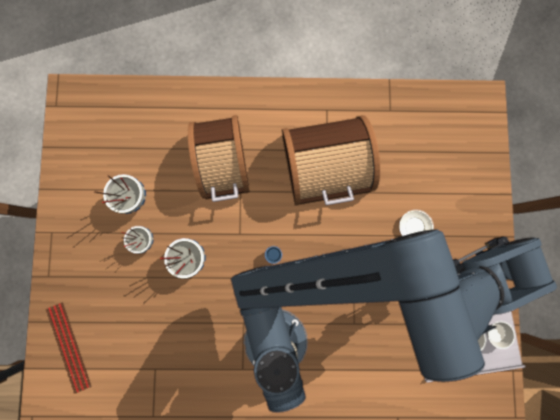

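View pics/scene.png

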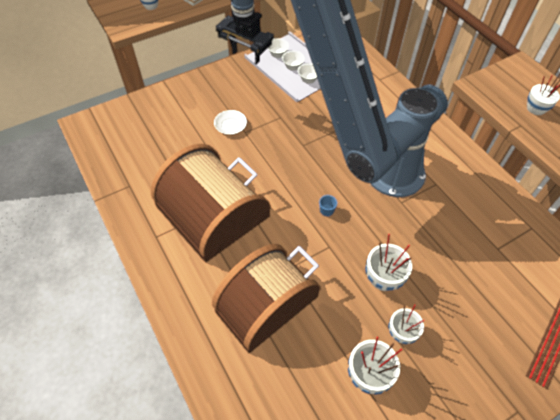

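The top view shows the wide cabinet on the right, around (333,160), with its bar near (339,198). The narrow one is at (217,157) with its bar near (224,193). The smallest pot is at (137,240) on the left, between two larger ones at (124,194) and (184,258). The wide bar could be mistaken for the narrow cabinet's bar. I choose the right-hand one, since that cabinet is 280 mm wide.

Run:
```python
from h import *
p=cv2.imread('pics/top.png');d=np.load('top.npy')
cv2.imwrite('pics/crop.png',cv2.resize(p[110:215,275:390],None,fx=5,fy=5,interpolation=3))
P=[];Q=[]
for v in range(110,225):
    for u in range(275,390):
        if d[v,u]>0:
            q=w('top',u,v,d[v,u])
            b=p[v,u].astype(int)
            if q[2]>.085 and b.min()>120 and b.max()-b.min()<45 and v>180:P.append(np.r_[q,u,v])
P=np.array(P);print(P.round(3))
```

```text
Traceback (most recent call last):
  File "h.py", line 6, in w
    c,f=K(n);p=np.array([(u-c['cx'])/f*d,(v-c['cy'])/f*d,d])
        ~^^^
  File "h.py", line 4, in K
    c=bot.camera_info(n);f=210/np.tan(np.radians(c['vertical_fov']/2));return c,f
ValueError: time passes only in moves, steps and waits
```

View pics/crop.png

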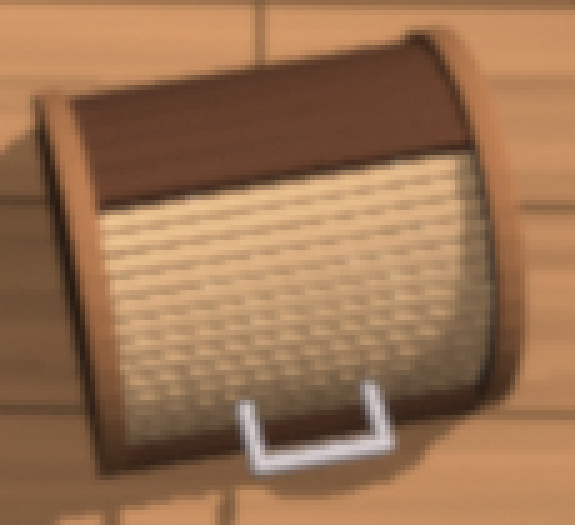

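The crop shows the wide cabinet's bar running from (326.6,203) to (352.6,198.2) in the full picture, shut, with slats up to the dark rear shell. Next I intersect those rays with the known bar height.

```bash
sed -i 's/^def K/import functools\n@functools.cache\ndef K/' h.py
cat >> h.py <<'E'
def onz(n,u,v,z):
    a,b=w(n,u,v,.2),w(n,u,v,1.2);return a+(b-a)*(z-a[2])/(b[2]-a[2])
E
python3 - <<'E'
from h import *
a,b=onz('top',326.6,202.7,.114),onz('top',352.8,198,.114)
e=a-b;print(a,b,(a+b)/2,np.linalg.norm(e),np.degrees(np.arctan2(-e[0],e[1])))
# slat row edge: rear edge line of shutter in crop (98,208)-(470,150)
d=np.load('top.npy')
r=[w('top',275+x/5,110+y/5,d[int(110+y/5),int(275+x/5)]) for x,y in((105,225),(460,165))]
e=r[0]-r[1];print(r,np.degrees(np.arctan2(-e[0],e[1])))
E
```

```text
[ 0.46436986 -0.16293738  0.114     ] [ 0.48097662 -0.24972798  0.114     ] [ 0.47267324 -0.20633268  0.114     ] 0.08836510987002605 10.832206313293108
[array([ 0.61021557, -0.05803441,  0.17117937]), array([ 0.65304179, -0.28667477,  0.16945432])] 10.609040288337113
```

Request:
{"method": "apply_moves", "body": {
  "plan": [0.38,0.7,0.06,0.74,0.38,0.7,0.06,0.74,0.38,0.7,0.06,0.74,0.38,0.7,0.06,0.74,0.38,0.7,0.06,0.74,0.38,0.7,0.06,0.74,0.38,0.7,0.06,0.74,0.38,0.7,0.06,0.74,0.38,0.7,0.06,0.74,0.38,0.7,0.06,0.74,0,0,0,0,0,0,0,0],
  "grip": 0
}}

```text
time_s: 2.0
position: [0.4718, -0.2082, 0.2526]
tcp_rot: [[-0.187, 0.982, -0.0], [0.982, 0.187, -0.001], [-0.001, -0.0, -1.0]]
force: [-0.3, -0.0, -0.0]
opening: 0.5
grasp_force: 0.0
```

Run:
```python
from h import *
s=bot.read_state();p,d=bot.capture('wrist');np.save('wr',d);cv2.imwrite('pics/w1.png',p[:,:,::-1])
np.savez('ws',R=s['tcp_rot'],t=s['position'])
print(s['position'],np.array(s['tcp_rot']).round(3).tolist(),s['opening'],s['force'])
for r in bot.pinpoint('wrist','wide_bar'):
    u,v=r['xy'][0]*560,r['xy'][1]*420;print(r['p'],u,v,onz('wrist',u,v,.115),w('wrist',u,v,d[int(v),int(u)]))
```

```text
[ 0.47179389 -0.20817181  0.25263074] [[-0.187, 0.982, -0.0], [0.982, 0.187, -0.001], [-0.001, -0.0, -1.0]] 0.49983944338831576 [-0.33026418 -0.01313632 -0.0275783 ]
0.73 283.08 195.216 [ 0.47626925 -0.20471352  0.115     ] [ 0.47604517 -0.20388825  0.11904409]
```

View pics/w1.png

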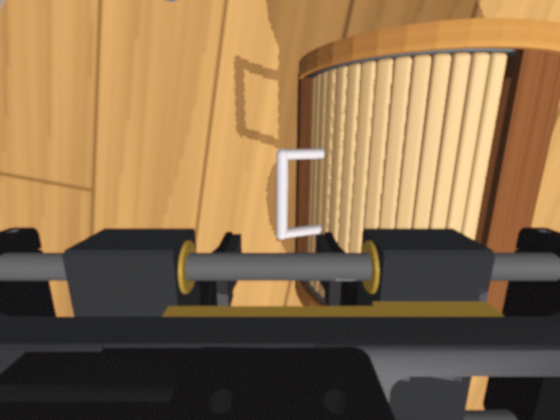

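The wrist view shows the bar vertical at column 283, rows 152–237, between the fingers at columns 228 and 335. Its measured top, 0.119 m, agrees with the given size.

Request:
{"method": "apply_moves", "body": {
  "plan": [0.08,0.06,-0.5,0,0,0,-0.5,0,0,0,-0.5,0,0,0,-0.5,0,0,0,-0.5,0,0,0,-0.6,0,0,0,0,0]
}}

```text
time_s: 2.98
position: [0.4741, -0.205, 0.0957]
tcp_rot: [[-0.185, 0.983, -0.004], [0.983, 0.185, 0.003], [0.004, -0.004, -1.0]]
force: [0.0, -0.5, -0.4]
opening: 0.501
grasp_force: 0.0
```

Request:
{"method": "apply_moves", "body": {
  "plan": [0,0,0,0,0,0,0,0,0,0,0,0,0,0,0,0],
  "grip": 1
}}

```text
time_s: 3.48
position: [0.4746, -0.2051, 0.0981]
tcp_rot: [[-0.189, 0.982, -0.003], [0.982, 0.189, -0.001], [-0.0, -0.003, -1.0]]
force: [-9.6, -6.5, 7.4]
opening: 0.13
grasp_force: 11.0
```

Run:
```python
import numpy as np
a=np.arctan2(62,153)+np.linspace(0,1.3,17);x=-165*np.cos(a);z=165*np.sin(a)
y=np.radians(10.7)
print(np.c_[np.diff(x)*np.cos(y),np.diff(x)*np.sin(y),np.diff(z)].round(1)/50)
```

```text
[[ 0.108  0.02   0.244]
 [ 0.128  0.024  0.234]
 [ 0.146  0.028  0.224]
 [ 0.164  0.03   0.21 ]
 [ 0.18   0.034  0.196]
 [ 0.194  0.036  0.18 ]
 [ 0.208  0.04   0.164]
 [ 0.22   0.042  0.146]
 [ 0.232  0.044  0.128]
 [ 0.242  0.046  0.108]
 [ 0.248  0.048  0.088]
 [ 0.256  0.048  0.066]
 [ 0.26   0.05   0.046]
 [ 0.262  0.05   0.024]
 [ 0.264  0.05   0.002]
 [ 0.262  0.05  -0.02 ]]
```

Request:
{"method": "apply_moves", "body": {
  "plan": [0.11,0.02,0.24,0,0.13,0.02,0.23,0,0.15,0.03,0.22,0,0.16,0.03,0.21,0,0,0,0,0]
}}

```text
time_s: 4.1
position: [0.5004, -0.2004, 0.1435]
tcp_rot: [[-0.19, 0.982, -0.007], [0.982, 0.19, -0.002], [-0.0, -0.007, -1.0]]
force: [-7.9, -3.7, 5.4]
opening: 0.129
grasp_force: 30.0
```

Request:
{"method": "apply_moves", "body": {
  "plan": [0.18,0.03,0.2,0,0.2,0.04,0.18,0,0.2,0.04,0.16,0,0.22,0.04,0.15,0,0,0,0,0]
}}

```text
time_s: 4.72
position: [0.5418, -0.1928, 0.1792]
tcp_rot: [[-0.189, 0.982, -0.004], [0.982, 0.189, -0.002], [-0.001, -0.004, -1.0]]
force: [-7.0, -1.9, 11.6]
opening: 0.125
grasp_force: 30.0
```

Request:
{"method": "apply_moves", "body": {
  "plan": [0.23,0.04,0.13,0,0.24,0.05,0.11,0,0.25,0.05,0.09,0,0.26,0.05,0.07,0,0,0,0,0]
}}

```text
time_s: 5.35
position: [0.5943, -0.183, 0.1978]
tcp_rot: [[-0.188, 0.982, 0.003], [0.982, 0.188, -0.001], [-0.002, 0.003, -1.0]]
force: [-1.5, -1.9, 5.7]
opening: 0.124
grasp_force: 30.0
```

Request:
{"method": "apply_moves", "body": {
  "plan": [0.26,0.05,0.05,0,0.26,0.05,0.02,0,0.26,0.05,0,0,0.24,0.05,-0.02,0,0,0,0,0,0,0,0,0]
}}

```text
time_s: 6.1
position: [0.6434, -0.1737, 0.1996]
tcp_rot: [[-0.188, 0.982, -0.001], [0.982, 0.188, -0.002], [-0.001, -0.001, -1.0]]
force: [-1.8, -5.3, 2.9]
opening: 0.122
grasp_force: 30.0
```

Request:
{"method": "apply_moves", "body": {
  "plan": [0,0,0,0,0,0,0,0,0,0,0,0,0,0,0,0],
  "grip": 0
}}

```text
time_s: 6.6
position: [0.6434, -0.1722, 0.1993]
tcp_rot: [[-0.188, 0.982, -0.0], [0.982, 0.188, 0.001], [0.001, -0.0, -1.0]]
force: [0.2, -0.6, -0.1]
opening: 0.464
grasp_force: 0.0
```

Request:
{"method": "apply_moves", "body": {
  "plan": [0,0,0.4,0,0,0,0.6,0,0,0,0.6,0,-0.4,0,0.4,0,-0.6,0,0.2,0,-0.8,0,0,0,-0.8,0,0,0,0,0,0,0,0,0,0,0]
}}

```text
time_s: 7.72
position: [0.5141, -0.173, 0.31]
tcp_rot: [[-0.187, 0.982, 0.002], [0.982, 0.187, -0.001], [-0.001, 0.002, -1.0]]
force: [-0.1, -1.0, 0.5]
opening: 0.499
grasp_force: 0.0
```

Run:
```python
from h import *
s=bot.read_state();print(s['position'],s['force'],s['time_s'])
a,_=bot.capture('scene');cv2.imwrite('pics/end.png',a[:,:,::-1])
```

```text
[ 0.51412561 -0.17302616  0.31003031] [-0.11828512 -0.95831981  0.46184211] 7.725
```

View pics/end.png

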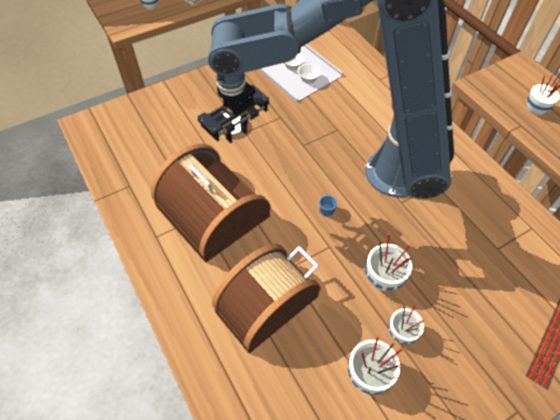

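The wide cabinet's bar is now on top at (207,182) and the shutter stays open. The narrow cabinet is still shut, the pots have not moved, and the gripper is clear.

```bash
python3 -c "
from rig import bot
print(bot.hand_in())"
```

```text
the job is handed in; nothing more can be done
None
```

I rolled the wide cabinet's shutter all the way up by its bar, let go and handed the job in at about 7.7 s; the last picture shows it staying open, the narrow cabinet shut and the incense pot where it was.

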